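# Close a control-unit housing and lock its cover with the quarter-turn stud

### The job

Close up the open control unit: take its cover off the wooden rest by the handle, lay it on the housing's ledges and slide its two tongues fully home under the lip. Then press the winged quarter-turn stud in - feel for the hidden slot with it - and turn it a quarter turn clockwise until it springs up into its locked position and holds the cover. Leave everything else on the bench as it is.

Things in the scene. Friction and masses are not known exactly. Their poses are not given: they have to be found in the camera images.
- housing: Open aluminium control-unit housing, fixed, 210 long (x) x 132 wide, cooling fins on its sides, green circuit board inside. Origin: centre of its underside; z up, x from the rear (cable notch, stud end) to the front (lip). The cover lies on ledges 62 mm up; side walls stand 6.5 mm above them, bevelled from 125 mm apart at the top to 118.4 at the ledges. The rear is open at ledge height.
- cover_home (a point): Where the cover's origin lies when the cover is fully home: (-8, 0, 62) mm in the housing's frame, with the housing's axes (the cover's axes are then parallel to them).
- lip (a point): Middle of the underside of the lip's rear edge, at (88, 0, 68.5) mm in the housing's frame. The lip overhangs the front ends of the ledges across the whole width, 17 mm deep (x 88 to 105); its underside is 6.5 mm and its top 11 mm above the ledges. The front wall at x = 100 mm stops the cover's tongues.
- receptacle_mouth (a point): Centre of the top face of the round steel receptacle (41 across) inside the housing's rear end, at (-82, 0, 51) mm in its frame, with the housing's axes. A slot 12 wide, 30 long goes through its 6 mm plate. It was pressed in at no exact angle: the slot's long direction is anywhere within 35 degrees of the housing's y axis; this point does not show it and the cover hides it.
- lock_notch (a point): Point in the receptacle's axis, 3 mm below its top face: height of the roof of the notch that takes the cross-pin a quarter turn clockwise (seen from above) from the slot. Under the plate (6 mm thick) stops let the pin turn only clockwise and only that far (turn until it meets the stop). Pin in line with slot or notch to about 10 degrees is enough to enter.
- cover: Loose aluminium cover, about 350 g with its stud: a plate 188 long (x) x 116 wide x 4 mm thick, first lying flat on two wooden battens 24 mm high. Origin: centre of the plate's underside; z up, x to the end with two tongues (24 wide, 4 thick, 14 long, at y = -35 and +35 mm). A strap handle runs along x on top, x = -4 to 76 mm; the stud's axis is at x = -74, y = 0.
- handle_grip (a point): Point to grip on the cover's strap handle, at (12, 0, 36) mm in the cover's frame (and with its axes), near the centre of mass. The bar is 10 mm wide (across y) and 12 mm high, centred on this point; it is 26 mm clear of the plate.
- wing_grip (a point): Middle of the stud's wing, a steel blade 50 long x 10 thick x 24 mm high; on the stud's axis at the blade's mid-height, 46 mm above the cover's underside when the stud stands out (42 above its top, so that 18 mm of pressing leaves room for the fingertips). Axes: x along the blade, y across it (grip so), z up. The stud is captive in the cover and turns freely in it; the blade starts at any angle.
- pin (a point): Middle of the cross-pin at the stud's lower end (24 long, 6 mm thick, parallel to the wing's blade; same axes as the wing). With the stud standing out it is 5 mm below the cover's underside, so that the pin clears the receptacle's top face by 3 mm when the cover is on.
- stud (a joint): How far the stud is pressed into the cover, m: 0 standing out, 0.018 fully in; spring force 3.5 N at 0 to 10 N fully in. Cover on: 0.003 when the pin stands on the plate beside the slot; past 0.015 it is through the slot and can turn; let go, it springs back to 0 if still in line with the slot, stays at 0.015 if turned too little, and rises to 0.012 when locked in the notch.
- screwdriver: Bystander: black-handled screwdriver, 170 long, lying along x between housing and rest; origin under its middle.
- bottle_tall: Bystander: white dispenser bottle with steel top, 68 across, 150 high; origin at the middle of its base.
- bottle_squat: Bystander: white dispenser bottle with steel top, 80 across, 105 high; origin at the middle of its base.
- board: Bystander: spare green circuit board, 130 x 90, lying flat; origin under its middle.
- tape: Bystander: roll of amber tape, 90 across, 19 high, lying flat; origin under its centre.
- solder_spool: Bystander: spool of solder wire, 64 across, 50 high, standing; origin at the middle of its base.
- brush: Bystander: black-handled brush, 160 long, lying flat; origin under its middle.

How it is judged:
On the way, in this order (a step that is already met when the one before it is completed fails the run):
1. the cover lies flat on the housing's ledges with its tongues home under the lip (x of cover in the frame of housing between -0.012 and -0.005 m and y of cover in the frame of housing between -0.004 and 0.004 m and z of cover in the frame of housing between 0.06 and 0.0645 m), for 0.1 s.
2. the stud is pressed in through the receptacle (value of joint stud above 0.0145 m), for 0.05 s.
At the end, for the whole second after the job is handed in: The cover lies flat on the housing's ledges (within 2 mm in height, 0.03 rad), its tongues under the lip (origin within 4 mm of fully home), at rest, and the stud is locked: it stands by itself at 0.0102 to 0.0136 m pressed in, which only the locking notch allows (value of joint stud between 0.0102 and 0.0136 m and x of cover in the frame of housing between -0.012 and -0.005 m and y of cover in the frame of housing between -0.004 and 0.004 m and z of cover in the frame of housing between 0.06 and 0.064 m and angle between the z axis of cover and the z axis of housing, either way round below 0.03 rad and linear speed of cover below 0.02 m/s); the robot touches nothing.
It fails at once if a bystander is pushed more than 30 mm away or knocked over (distance of any of screwdriver, bottle_tall, bottle_squat, board, tape, solder_spool, brush from where it was at the start of the episode above 0.03 m or angle between any of bottle_tall, bottle_squat's own z axis and vertical above 0.6 rad).
It also fails if it takes over 64 s, if anything falls off the work surface, if the arm or the gripper's body presses on something with over 40 N, if the wrist force passes 120 N, or if a joint passes its speed limit or range.

### The arm

A 6-joint arm with a two-finger parallel gripper is mounted at the origin on the work surface. World frame = base frame: x ahead of the robot, y to its left, z up, the work surface at z = 0. Lengths are in m, angles in rad, forces in N, time in s.
With the tool pointing down it reaches from about 0.35 to 0.775 m from the base axis. Payload 7.3 kg.
Tool frame: the origin (TCP) lies at the very end of the fingers, on their centre line; the grasp point (between the pads) lies 19 mm behind it (robot.pinch_z is the distance from the TCP to the grasp point, in m); z points along the fingers, y is the line along which they close (so a half turn about z gives the same grasp; the last joint's range is limited). The gripper opens to 92 mm and grips with 3 to 60 N. Pads are 19 mm wide; open, the fingers measure 130 mm over their backs; the gripper's body (75 mm by 190 mm) begins 47 mm behind the grasp point.
Start: joints at [-1.418, 0.342, 1.524, -0, 1.275, -0.146], TCP at [0.155, -0.502, 0.227] pointing down, gripper open.
Joint ranges: [-2.53, 2.53], [-0.77, 2.02], [0.04, 2.7], [-1, 4.14], [0.28, 2.66], [-3.11, 3.11]. Speed limits (rad/s): [2.57, 2.57, 3.14, 3.14, 3.14, 3.14].

### API

Orientations are given as [roll, pitch, yaw] about the fixed x, y, z axes, in that order (R = Rz(yaw) Ry(pitch) Rx(roll)).
In Python, from cell import robot gives the robot as it stands.
- The arm moves only by the tool move_arm, never from a script. Its argument "motion" is a list of rows, each a list of 6 numbers: the shift along the tool's x, y, z in units of 0.1 m (1.0 is 0.1 m), then the turn, a rotation vector about the tool's x, y, z in units of pi rad (1.0 is pi rad). In form: [[dx, dy, dz, rx, ry, rz], ...]. A call has 1 to 12 rows; each row is the pose to reach, as a shift and turn from the pose commanded when the call began, along the tool's axes at that moment, turning the shorter way round; what a row does not reach only later rows make up. A row lasts 1/8 s, in which the tool goes at most 62.5 mm and 10.7 degrees, less where a joint would pass 70% of its speed; a pose out of reach is approached as far as the arm can. A call with a number of a shift or a turn outside -1 to 1 is refused whole. A call with a gripper value outside its range is refused whole. "fingers" is the opening, from -1 (shut) to 1 (fully open), set as the call begins (left out, the last holds). The fingers move at their own pace and stop on an object; "newtons" is the grip in N (left out, the last holds). Time passes only in rows, so rows that repeat a pose let the fingers close. It gives the time, the measured TCP pose, the force, the opening and the grip force at its end, in the units of the state.
- robot.observe(): the state, without advancing time (a new reading comes with each control period).
- robot.read_camera(name): name is "scene" or "top" or "wrist"; returns a dict with "image" (420x560x3 uint8, red, green, blue), "range_z" (420x560 float32, m along the optical axis (not along the pixel's ray), 0 where there is no reading), "vfov" (degrees; the focal length in pixels is half the picture's height over the tangent of half this angle, whatever the lens; pixels are square), "cx", "cy" (the principal point, pixels), "extrinsics" (4x4, takes a point from camera to world coordinates); the wrist camera has in their place "hand_eye" (4x4, takes a point from camera to tool coordinates, whose origin is the TCP and whose axes are the flange's). Camera axes: x right, y up, looking along -z (the intrinsics and any distortion apply to the point x, -y, -z); pixel columns grow to the right and rows downward; lengths in m; the calibration is good to about 2 mm. A picture is of the moment at which its call begins: read the wrist's pose just before it.
- robot.hand_in(): hands the job in; it is judged then, once.
The state is a dict: "time": time; "qpos": joint angles; "qvel": joint speeds; "joint_efforts": joint torques, N m; "tool_pos": TCP position; "tool_rot": TCP orientation; "contact_force": force on the tool from outside, world axes, zero at the start; "torque": the same for the moment, N m; "opening": finger opening in m; "grip_force": force on a finger pad.
Only numpy, scipy, OpenCV 4.12 (cv2) and the standard library are available. Lean on these libraries where they do the work, as an engineer would, in place of code of your own. Each camera call takes 0.05 s, during which the arm holds its last target. There are 200 camera calls.

## Working session

There is one attempt and no reset: what is moved stays moved. The work goes in short steps, Python scripts to look and compute and a tool call to move; the robot and the scene stay as the last step left them, time stands still between calls to the robot, and variables do not carry over. Pictures are saved under pics/ and viewed, at most 10 in all, crops included, and the job is handed in when it is done.

Besides the shell and the picture viewer there is one more tool, called after "Request:" by a JSON object that holds its "method" and its "body", one argument or row to a line. move_arm: Moves the arm, as the interface text tells. Shifts and turns lie within -1 to 1; 1 stands for 0.1 m of shift or pi rad of turn. Its arguments: {"type":"object","properties":{"motion":{"type":"array"},"fingers":{"type":"number"},"newtons":{"type":"number"}},"required":["motion"]}

```bash
mkdir -p pics; ls
cat > h.py <<'E'
import numpy as np, cv2
from cell import robot
from scipy.spatial.transform import Rotation as R
def snap(name,fn=None):
    s=robot.observe(); d=robot.read_camera(name)
    if name=='wrist':
        T=np.eye(4);T[:3,:3]=R.from_euler('xyz',s['tool_rot']).as_matrix();T[:3,3]=s['tool_pos'];d['T']=T@d['hand_eye']
    else: d['T']=np.array(d['extrinsics'])
    if fn:
        cv2.imwrite('pics/'+fn+'.png',d['image'][:,:,::-1])
        np.savez('pics/'+fn+'.npz',**{k:v for k,v in d.items()})
    return d
def cloud(d):
    z=d['range_z'];h,w=z.shape;f=h/2/np.tan(np.radians(float(d['vfov']))/2)
    v,u=np.mgrid[:h,:w]
    P=np.stack([(u-d['cx'])/f*z,-(v-d['cy'])/f*z,-z],-1)
    return P@d['T'][:3,:3].T+d['T'][:3,3]
def load(fn): return dict(np.load('pics/'+fn+'.npz'))
def pt(d,u,v,z):  # pixel ray at world height z
    h=d['image'].shape[0];f=h/2/np.tan(np.radians(float(d['vfov']))/2)
    r=d['T'][:3,:3]@np.array([(u-d['cx'])/f,-(v-d['cy'])/f,-1]);o=d['T'][:3,3]
    return o+r*(z-o[2])/r[2]
E
python3 - <<'E'
from h import *
for n in('scene','top'):
    d=snap(n,n+'0'); print(n,{k:(v.tolist() if hasattr(v,'tolist') else v) for k,v in d.items() if k not in('image','range_z')})
print(robot.observe(), robot.pinch_z)
E
```

```text
pics
scene {'vfov': 47.16167784054971, 'cx': 288.1231127629984, 'cy': 206.19800287750593, 'extrinsics': [[-0.8672241850632235, -0.34753908995574256, 0.35656527283817424, 1.0600991266994473], [0.49790979605920777, -0.6012194129060501, 0.6249968420185673, 0.8419690914042867], [-0.0028368697018931557, 0.7195497192672916, 0.6944351328041056, 1.0009166397955878], [0.0, 0.0, 0.0, 1.0]], 'T': [[-0.8672241850632235, -0.34753908995574256, 0.35656527283817424, 1.0600991266994473], [0.49790979605920777, -0.6012194129060501, 0.6249968420185673, 0.8419690914042867], [-0.0028368697018931557, 0.7195497192672916, 0.6944351328041056, 1.0009166397955878], [0.0, 0.0, 0.0, 1.0]]}
top {'vfov': 48.28150922891007, 'cx': 277.3399910692268, 'cy': 214.91020819379779, 'extrinsics': [[-0.009358540423087102, 0.9911719090095628, -0.13225227601628772, 0.4022973763355288], [-0.9998932550308144, -0.007791697743797611, 0.012359934876518437, -0.0013736803956803083], [0.011220350486144457, 0.13235382970132822, 0.9911390253129779, 1.348770689957731], [0.0, 0.0, 0.0, 1.0]], 'T': [[-0.009358540423087102, 0.991171909009562
[... 231 characters left out ...]
, 0.0, 1.0]]}
{'time': 0.1, 'qpos': array([-1.41800631e+00,  3.42621714e-01,  1.52493790e+00, -1.03587146e-05,
        1.27538895e+00, -1.45963093e-01]), 'qvel': array([ 0.00191278, -0.00202709, -0.00073467,  0.00053581,  0.00269239,
        0.00068334]), 'joint_efforts': array([ 2.10809580e-03, -4.32003307e+01, -2.44694102e+01,  7.20893824e-02,
        5.25563769e-02, -4.20910692e-05]), 'tool_pos': array([ 0.15450271, -0.50136556,  0.22612499]), 'tool_rot': array([-3.14024972e+00, -1.87409734e-04,  2.98756006e-01]), 'contact_force': array([-0.64231905,  0.08779334,  0.1807551 ]), 'torque': array([0.02147782, 0.05430818, 0.0110523 ]), 'grip_force': 0.0, 'opening': 0.09200796718024298} 0.0188
```

View pics/top0.png

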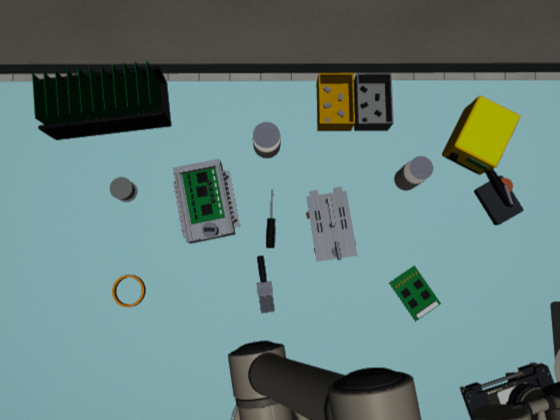

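View pics/scene0.png

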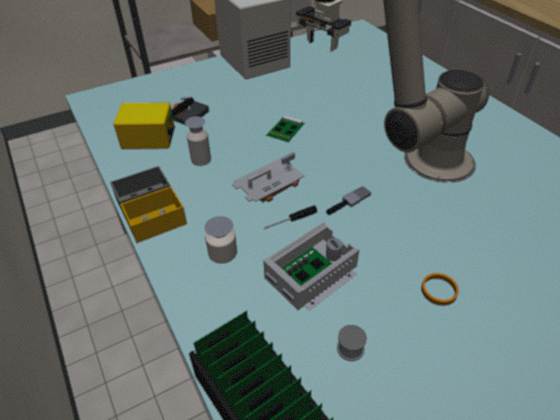

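The top picture shows the housing at about (206,200) with its receptacle at (209,229) (rear, towards the robot). The cover is at (331,225), tongues up (+x), with its wing at (337,250). In the scene picture the same layout is seen from the far side.

Run:
```python
from h import *
d=load('top0');P=cloud(d)
for n,u,v in [('rec',209,229),('lip',197,165),('cover',331,225),('handle',331,212),('wing',337,250)]:
    print(n,P[v,u].round(4))
# cover plate segment: z 22..32mm near
q=P.reshape(-1,3)
for n,c,zl,zh in [('plate',P[225,331],.02,.034),('housing',P[200,206],.055,.08)]:
    m=(abs(q[:,0]-c[0])<.16)&(abs(q[:,1]-c[1])<.1)&(q[:,2]>zl)&(q[:,2]<zh)
    r=cv2.minAreaRect((q[m][:,:2]*1000).astype(np.float32)); print(n,m.sum(),r,q[m][:,2].mean())
print(robot.observe()['tool_rot'])
w=robot.read_camera('wrist'); print(w['hand_eye'],w['vfov'],w['cx'],w['cy'])
```

```text
rec [0.5403 0.1764 0.0238]
lip [0.7152 0.2054 0.0696]
cover [ 0.5458 -0.1669  0.0515]
handle [ 0.5805 -0.166   0.0656]
wing [ 0.4744 -0.1778  0.081 ]
plate 2504 ((555.9559936523438, -170.2332763671875), (202.9283905029297, 117.14923858642578), 7.96392297744751) 0.028327887653717358
housing 1223 ((618.920166015625, 188.04995727539062), (211.99066162109375, 141.85513305664062), 10.389196395874023) 0.06675908618660846
[-3.14024972e+00 -1.87409734e-04  2.98756006e-01]
[[-1.40610150e-03  9.62509893e-01  2.71242934e-01  7.31104891e-02]
 [ 9.99998937e-01  1.45782498e-03  1.07985708e-05  9.96032802e-04]
 [-3.85030995e-04  2.71242661e-01 -9.62510920e-01 -1.58736519e-01]
 [ 0.00000000e+00  0.00000000e+00  0.00000000e+00  1.00000000e+00]] 69.06101218741567 277.0885525483332 209.15252215476988
```

Request:
{"method": "move_arm", "body": {
  "motion": [
    [0.45,-0.2,-0.05,0,0,0],
    [0.91,-0.41,-0.1,0,0,0]
  ]
}}

```text
time: 0.4
tool_pos: [0.2299, -0.435, 0.2364]
tool_rot: [-3.141, -0.0, 0.297]
contact_force: [0.5, 0.3, 0.9]
opening: 0.092
grip_force: 0.0
```

Request:
{"method": "move_arm", "body": {
  "motion": [
    [0.45,-0.2,-0.05,0,0,0],
    [0.91,-0.41,-0.1,0,0,0]
  ]
}}

```text
time: 0.65
tool_pos: [0.3053, -0.3686, 0.2467]
tool_rot: [-3.141, 0.0, 0.298]
contact_force: [0.3, -0.9, -0.4]
opening: 0.092
grip_force: 0.0
```

Request:
{"method": "move_arm", "body": {
  "motion": [
    [0.45,-0.2,0,0,0,0],
    [0.91,-0.41,0,0,0,0]
  ]
}}

```text
time: 0.9
tool_pos: [0.3803, -0.3026, 0.2467]
tool_rot: [3.141, 0.0, 0.299]
contact_force: [0.8, -1.4, 0.0]
opening: 0.0918
grip_force: 0.0
```

Request:
{"method": "move_arm", "body": {
  "motion": [
    [0.45,-0.2,0,0,0,0],
    [0.91,-0.41,0,0,0,0]
  ]
}}

```text
time: 1.15
tool_pos: [0.4552, -0.2366, 0.2466]
tool_rot: [-3.142, 0.0, 0.299]
contact_force: [-0.1, -1.5, 0.9]
opening: 0.092
grip_force: 0.0
```

Request:
{"method": "move_arm", "body": {
  "motion": [
    [0.45,-0.2,0,0,0,0.025],
    [0.91,-0.41,0,0,0,0.05],
    [0.91,-0.41,0,0,0,0.05],
    [0.91,-0.41,0,0,0,0.05]
  ]
}}

```text
time: 1.65
tool_pos: [0.5286, -0.172, 0.2463]
tool_rot: [-3.141, 0.001, 0.143]
contact_force: [0.4, -0.4, 0.0]
opening: 0.0919
grip_force: 0.0
```

Run:
```python
from h import *
d=snap('wrist','w1');P=cloud(d);q=P.reshape(-1,3)
np.save('pics/q.npy',q)
def seg(n,zl,zh,c=(.555,-.17),rx=.12,ry=.085):
    m=(abs(q[:,0]-c[0])<rx)&(abs(q[:,1]-c[1])<ry)&(q[:,2]>zl)&(q[:,2]<zh)
    a=q[m]; r=cv2.minAreaRect((a[:,:2]*1000).astype(np.float32)); print(n,m.sum(),r,np.median(a[:,2])); return a
seg('plate',.020,.034);seg('hand',.056,.072,(.59,-.165),.07,.04);seg('wing',.072,.1,(.48,-.18),.06,.05)
```

```text
plate 13976 ((554.7687377929688, -173.38385009765625), (202.34722900390625, 116.28115844726562), 7.853082656860352) 0.02893686299377693
hand 671 ((584.1866455078125, -169.48272705078125), (78.33019256591797, 8.98514461517334), 8.09999942779541) 0.06674036627189278
wing 376 ((475.2910461425781, -183.8896942138672), (49.40134811401367, 9.232292175292969), 8.270647048950195) 0.08242152533624778
```

View pics/w1.png

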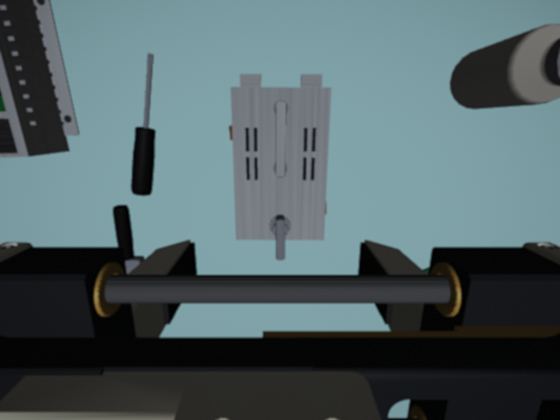

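The wrist picture shows the cover: tongues at (250,78) and (311,78), handle from (281,105) to (281,172), wing at (280,240) with its blade along the cover's x. Next I look into the housing before covering it.

Request:
{"method": "move_arm", "body": {
  "motion": [
    [0.09,-0.45,0,0,0,0],
    [0.18,-0.89,0,0,0,0]
  ]
}}

```text
time: 1.95
tool_pos: [0.5336, -0.0819, 0.2468]
tool_rot: [3.141, 0.0, 0.138]
contact_force: [1.2, 1.0, 0.2]
opening: 0.0917
grip_force: 0.0
```

Request:
{"method": "move_arm", "body": {
  "motion": [
    [0.09,-0.45,0,0,0,0],
    [0.18,-0.89,0,0,0,0]
  ]
}}

```text
time: 2.2
tool_pos: [0.539, 0.0093, 0.247]
tool_rot: [3.141, -0.0, 0.14]
contact_force: [0.4, -0.1, 1.0]
opening: 0.092
grip_force: 0.0
```

Request:
{"method": "move_arm", "body": {
  "motion": [
    [0.09,-0.45,0,0,0,0],
    [0.18,-0.89,0,0,0,0]
  ]
}}

```text
time: 2.45
tool_pos: [0.5445, 0.1, 0.247]
tool_rot: [3.141, -0.0, 0.14]
contact_force: [0.3, 0.0, -0.0]
opening: 0.0917
grip_force: 0.0
```

Request:
{"method": "move_arm", "body": {
  "motion": [
    [0.09,-0.45,0,0,0,-0.006],
    [0.18,-0.89,0,0,0,-0.012],
    [0.18,-0.89,0,0,0,-0.012],
    [0.18,-0.89,0,0,0,-0.012]
  ]
}}

```text
time: 2.95
tool_pos: [0.55, 0.1893, 0.2467]
tool_rot: [3.141, 0.0, 0.178]
contact_force: [-0.9, 0.2, 0.5]
opening: 0.0922
grip_force: 0.0
```

Run:
```python
from h import *
d=snap('wrist','w2');P=cloud(d);q=P.reshape(-1,3)
print(robot.observe()['tool_pos'],robot.observe()['tool_rot'])
cv2.imwrite('pics/w2x.png',cv2.resize(d['image'][:280,130:430,::-1],None,fx=2,fy=2,interpolation=cv2.INTER_CUBIC))
np.save('pics/q2.npy',q)
def seg(n,zl,zh,c,rx,ry):
    m=(abs(q[:,0]-c[0])<rx)&(abs(q[:,1]-c[1])<ry)&(q[:,2]>zl)&(q[:,2]<zh)
    a=q[m]; r=cv2.minAreaRect((a[:,:2]*1000).astype(np.float32)); print(n,m.sum(),r,np.median(a[:,2])); return a
seg('top',.064,.08,(.62,.188),.14,.1);seg('lip',.070,.08,(.72,.205),.05,.1);seg('rec',.045,.055,(.54,.172),.045,.04)
```

```text
[0.55011038 0.18898729 0.24675547] [3.14096420e+00 2.39299239e-04 1.77589473e-01]
top 5697 ((618.340087890625, 185.40869140625), (210.3448944091797, 132.4856414794922), 11.090971946716309) 0.07069642971010831
lip 2866 ((690.3430786132812, 199.74632263183594), (63.95791244506836, 131.891357421875), 10.812597274780273) 0.07367282672133607
rec 908 ((535.3372192382812, 175.75022888183594), (44.23530197143555, 80.55268859863281), 11.263745307922363) 0.05162557815752314
```

View pics/w2x.png

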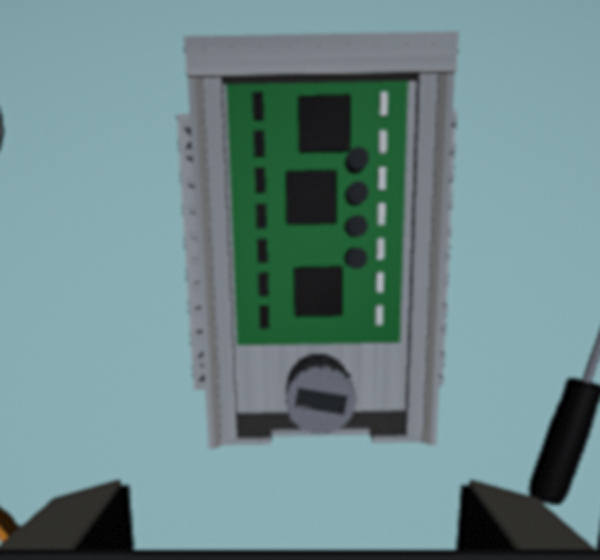

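The crop shows the housing square to the picture: lip along (190..455, 60), receptacle at (321,398) with its slot running from (297,397) to (346,407).

Run:
```python
from h import *
d=load('w2'); g=cv2.cvtColor(d['image'],cv2.COLOR_RGB2GRAY)
u0,v0=130+321/2,200
print(g[192:212,274:308])
sub=g[190:212,272:310]
m=(sub<75).astype(np.uint8); n,l,st,ce=cv2.connectedComponentsWithStats(m)
k=l[200-190,290-272]; vs,us=np.nonzero(l==k); vs=vs+190;us=us+272
W=np.array([pt(d,u,v,.049)[:2]*1000 for u,v in zip(us,vs)],np.float32)
C=np.cov(W.T);w,V=np.linalg.eigh(C);a=V[:,1]
print(k,len(us),W.mean(0),np.sqrt(w*12),'slot dir deg',np.degrees(np.arctan2(a[1],a[0]))%180,cv2.minAreaRect(W))
th=np.radians(11.0);c=np.array([618.3,185.4]);print('rec pred',c-82*np.array([np.cos(th),np.sin(th)]))
# side walls yaw by edge fit
q=np.load('pics/q2.npy')*1000
e=np.array([np.cos(th),np.sin(th)]);nn=np.array([-e[1],e[0]])
X=(q[:,:2]-c)@e;Y=(q[:,:2]-c)@nn
for lab,A,B,s in [('left',X,Y,1),('right',X,Y,-1)]:
    pts=[]
    for x in range(-95,84,4):
        mm=(abs(X-x)<2)&(q[:,2]>66)&(q[:,2]<72)&(abs(Y)<80)&(s*Y>0)
        if mm.sum()>2: pts.append((x,np.percentile(s*Y[mm],98)*s,np.percentile(s*Y[mm],5)*s))
    pts=np.array(pts);print(lab,[np.polyfit(pts[:,0],pts[:,i],1) for i in(1,2)])
mm=(abs(Y)<60)&(q[:,2]>69.5)&(q[:,2]<78)&(X>60); print('lip x', np.percentile(X[mm],[1,99]))
```

```text
[[ 66  82  99 104 103 101 100 100 102 103 103 103 103 103 102 103 103 102
  103 103 102 103 103 101 102 102 102 101 102 101  97  98 111 126]
 [ 74  91 101 102  96  90  87  91  93  96  99 100 101 100 101 102 103 103
  103 103 102 103 103 103 103 102 103 102 102 102  98  98 107 121]
 [ 79  95 103 100  88  70  63  68  72  78  81  85  87  90  94  97  98  99
  100 101 101 102 103 103 104 103 103 103 103 102 101  99 102 116]
 [ 87  98 103  99  81  55  44  44  47  49  55  59  61  68  72  77  82  85
   88  90  94  96  99 100 100 101 101 103 102 102 102 100 102 113]
 [ 94 100 103  96  76  49  36  35  35  36  37  39  40  44  47  49  54  57
   62  68  72  77  82  84  88  90  93  97  98 100 101 100 101 111]
 [ 98 102 100  93  70  46  36  36  36  34  35  35  36  34  35  35  38  39
   42  44  46  50  54  57  62  67  73  76  82  88  96  98 100 109]
 [100 102 101  88  65  43  36  36  37  36  36  36  34  35  36  35  34  35
   35  35  35  36  37  39  41  45  46  49  56  74  92  99 101 108]
 [ 99 102  99  85  56  39  34  34  35  36  37  38  37  36  35  36  36  36
   35  35  35  34  33  35  35  35  35  
[... 1460 characters left out ...]
100 101 101 102 103 102 102 102 102 103 101 102 102
  102 102 103 102 102 102 103 102 103 102  98  86  68  51  43  42]
 [ 45  49  63  78  92  98  99 102 103 102 102 102 102 102 102 101  99 100
  102 101 102 102 102 101 102 103 101  98  87  72  54  46  42  43]]
2 238 [537.30383 169.72487] [11.78133807 29.97467937] slot dir deg 89.54404249112797 ((537.150634765625, 169.87893676757812), (11.803942680358887, 30.043825149536133), 0.4374139904975891)
rec pred [537.80657096 169.75366238]
left [array([1.69978290e-03, 6.57330495e+01]), array([3.56231330e-04, 6.06726249e+01])]
right [array([ 4.55786003e-04, -6.55024974e+01]), array([-1.42672505e-04, -6.03029604e+01])]
lip x [ 87.70817971 104.76473955]
```

Request:
{"method": "move_arm", "body": {
  "motion": [
    [-0.07,0.45,0,0,0,0],
    [-0.136,0.894,0,0,0,0]
  ]
}}

```text
time: 3.25
tool_pos: [0.5524, 0.0978, 0.2468]
tool_rot: [3.141, -0.0, 0.178]
contact_force: [1.2, -0.3, -0.6]
opening: 0.0919
grip_force: 0.0
```

Request:
{"method": "move_arm", "body": {
  "motion": [
    [-0.07,0.45,0,0,0,0],
    [-0.136,0.894,0,0,0,0]
  ]
}}

```text
time: 3.5
tool_pos: [0.5547, 0.0067, 0.247]
tool_rot: [3.141, -0.0, 0.177]
contact_force: [1.1, 0.3, -0.6]
opening: 0.0918
grip_force: 0.0
```

Request:
{"method": "move_arm", "body": {
  "motion": [
    [-0.07,0.45,0,0,0,0],
    [-0.136,0.894,0,0,0,0]
  ]
}}

```text
time: 3.75
tool_pos: [0.557, -0.0837, 0.247]
tool_rot: [3.141, -0.0, 0.177]
contact_force: [-0.2, 0.3, -1.0]
opening: 0.092
grip_force: 0.0
```

Request:
{"method": "move_arm", "body": {
  "motion": [
    [-0.07,0.45,0.3,0,0,0.006],
    [-0.136,0.894,0.6,0,0,0.0124],
    [-0.136,0.894,0.6,0,0,0.0124],
    [-0.136,0.894,0.6,0,0,0.0124],
    [-0.136,0.894,0.6,0,0,0.0124]
  ]
}}

```text
time: 4.38
tool_pos: [0.5607, -0.1704, 0.188]
tool_rot: [3.141, -0.002, 0.141]
contact_force: [-0.4, -0.4, 1.2]
opening: 0.0917
grip_force: 0.0
```

```bash
cat >> h.py <<'E'
def go(x,y,z,yaw):
    s=robot.observe();p=s['tool_pos'];M=R.from_euler('xyz',s['tool_rot'])
    G=R.from_euler('xyz',[np.pi,0,yaw])
    print('at',p.round(4),s['tool_rot'].round(4),'need',(M.inv().apply(np.array([x,y,z])-p)/.1).round(3),((M.inv()*G).as_rotvec()/np.pi).round(4),'F',s['contact_force'].round(1))
E
python3 -c "
from h import *
go(.5597,-.1726,.041,.139)"
```

```text
at [ 0.5607 -0.1704  0.188 ] [ 3.1406e+00 -1.7000e-03  1.4110e-01] need [-0.015  0.019  1.47 ] [ 0.0003 -0.0006  0.0007] F [-0.4 -0.4  1.2]
```

Request:
{"method": "move_arm", "body": {
  "motion": [
    [-0.015,0.02,0.4,0,0,0],
    [-0.015,0.02,0.8,0,0,0],
    [-0.015,0.02,0.8,0,0,0]
  ]
}}

```text
time: 4.75
tool_pos: [0.5577, -0.1714, 0.105]
tool_rot: [-3.139, 0.004, 0.142]
contact_force: [-0.3, 0.3, 1.0]
opening: 0.0916
grip_force: 0.0
```

Request:
{"method": "move_arm", "body": {
  "motion": [
    [0,0,0.3,0,0,0],
    [0,0,0.5,0,0,0],
    [0,0,0.67,0,0,0],
    [0,0,0.67,0,0,0],
    [0,0,0.67,0,0,0]
  ]
}}

```text
time: 5.38
tool_pos: [0.56, -0.1733, 0.041]
tool_rot: [3.14, -0.002, 0.141]
contact_force: [-0.2, -0.3, 0.3]
opening: 0.0919
grip_force: 0.0
```

Request:
{"method": "move_arm", "body": {
  "motion": [
    [0,0,0,0,0,0],
    [0,0,0,0,0,0],
    [0,0,0,0,0,0],
    [0,0,0,0,0,0],
    [0,0,0,0,0,0],
    [0,0,0,0,0,0],
    [0,0,0,0,0,0],
    [0,0,0,0,0,0]
  ],
  "fingers": -1,
  "newtons": 50
}}

```text
time: 6.38
tool_pos: [0.5591, -0.1731, 0.0397]
tool_rot: [3.142, 0.0, 0.14]
contact_force: [-0.3, 0.5, -0.0]
opening: 0.0162
grip_force: 0.0
```

Request:
{"method": "move_arm", "body": {
  "motion": [
    [0,0,0,0,0,0],
    [0,0,0,0,0,0],
    [0,0,0,0,0,0],
    [0,0,0,0,0,0]
  ]
}}

```text
time: 6.88
tool_pos: [0.559, -0.1728, 0.0397]
tool_rot: [-3.141, 0.0, 0.14]
contact_force: [0.1, 2.4, 1.5]
opening: 0.0097
grip_force: 50.0
```

Request:
{"method": "move_arm", "body": {
  "motion": [
    [0,0,-0.1,0,0,0],
    [0,0,-0.3,0,0,0],
    [0,0,-0.6,0,0,0],
    [0,0,-0.9,0,0,0],
    [0,0,-0.9,0,0,0],
    [0,0,-0.9,0,0,0]
  ]
}}

```text
time: 7.62
tool_pos: [0.5584, -0.1729, 0.1286]
tool_rot: [-3.141, 0.002, 0.14]
contact_force: [0.2, 0.1, -4.0]
opening: 0.0099
grip_force: 50.0
```

Run:
```python
from h import *
d=snap('wrist','w3');s=robot.observe();print(s['tool_pos'],s['tool_rot'],s['torque'],s['opening'])
P=cloud(d);T=np.eye(4);M=R.from_euler('xyz',s['tool_rot']).as_matrix()
q=(P.reshape(-1,3)-s['tool_pos'])@M   # tool frame
v=np.median(q[(abs(q[:,1])<55)&(q[:,2]>.0)&(q[:,2]<.03)&(q[:,0]<.09)&(q[:,0]>.02)],0);print(v)
m=(abs(q[:,1])<.075)&(abs(q[:,2]-.015)<.012)&(q[:,0]>-.12)&(q[:,0]<.12)
a=q[m]*1000;print(cv2.minAreaRect(a[:,:2].astype(np.float32)),len(a))
f=a[abs(a[:,1])>15];A=np.c_[f[:,:2],np.ones(len(f))];print('plane slope',np.linalg.lstsq(A,f[:,2],rcond=None)[0])
```

```text
[ 0.55817809 -0.17276384  0.12813162] [-3.14025486e+00  2.47938826e-03  1.40354272e-01] [ 0.06145706 -0.0555002  -0.00925787] 0.00956759495330397
[0.05717863 0.00166915 0.01028406]
((19.934715270996094, 1.4096832275390625), (155.2323455810547, 116.59259796142578), 0.04101750627160072) 30474
plane slope [-2.07643092e-04 -1.91704379e-03  1.03062972e+01]
```

View pics/w3.png

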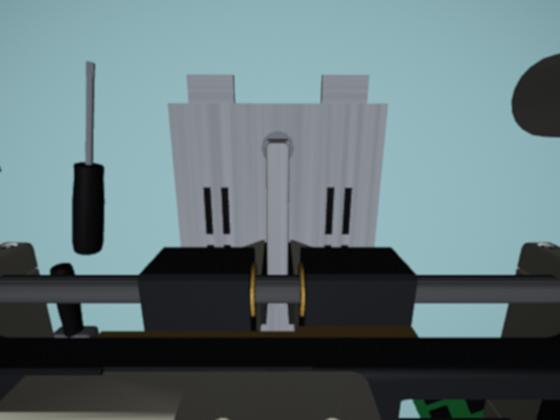

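The cover hangs level and square in the gripper (tongues at (211,90), (345,90)). Carrying it over.

Request:
{"method": "move_arm", "body": {
  "motion": [
    [0,0,-0.5,0,0,0],
    [0.06,-0.2,-0.5,0,0,0],
    [0.15,-0.54,-0.5,0,0,0],
    [0.24,-0.868,-0.5,0,0,0]
  ]
}}

```text
time: 8.18
tool_pos: [0.5697, -0.082, 0.1774]
tool_rot: [-3.14, 0.003, 0.14]
contact_force: [-0.2, 0.5, -4.1]
opening: 0.0095
grip_force: 50.0
```

Request:
{"method": "move_arm", "body": {
  "motion": [
    [0.08,-0.29,0,0,0,0],
    [0.16,-0.58,0,0,0,0],
    [0.24,-0.868,0,0,0,0]
  ]
}}

```text
time: 8.55
tool_pos: [0.5812, 0.0074, 0.1772]
tool_rot: [-3.14, 0.004, 0.141]
contact_force: [0.0, -0.6, -4.7]
opening: 0.0095
grip_force: 50.0
```

Request:
{"method": "move_arm", "body": {
  "motion": [
    [0.08,-0.29,0,0,0,0],
    [0.16,-0.58,0,0,0,0],
    [0.24,-0.868,0,0,0,0]
  ]
}}

```text
time: 8.93
tool_pos: [0.5927, 0.0966, 0.1771]
tool_rot: [-3.141, 0.004, 0.141]
contact_force: [-0.6, -0.2, -4.3]
opening: 0.0097
grip_force: 50.0
```

Request:
{"method": "move_arm", "body": {
  "motion": [
    [0.08,-0.29,0,0,0,-0.008],
    [0.16,-0.58,0,0,0,-0.0169],
    [0.22,-0.8,0,0,0,-0.0169],
    [0.24,-0.868,0,0,0,-0.0169],
    [0.24,-0.868,0,0,0,-0.0169],
    [0.24,-0.868,0,0,0,-0.0169]
  ]
}}

```text
time: 9.68
tool_pos: [0.6056, 0.1831, 0.1796]
tool_rot: [3.141, 0.0, 0.192]
contact_force: [-0.8, -0.8, -3.9]
opening: 0.0091
grip_force: 50.0
```

```bash
python3 -c "
from h import *
go(.6049,.1843,.085,.1929)"
```

```text
at [0.6056 0.1831 0.1796] [3.1411e+00 4.0000e-04 1.9240e-01] need [-0.004 -0.013  0.946] [ 0.0002  0.0001 -0.0001] F [-0.8 -0.8 -3.9]
```

Request:
{"method": "move_arm", "body": {
  "motion": [
    [0,-0.012,0.3,0,0,0],
    [-0.004,-0.012,0.6,0,0,0],
    [-0.004,-0.012,0.85,0,0,0],
    [-0.004,-0.012,0.92,0,0,0],
    [-0.004,-0.012,0.92,0,0,0],
    [-0.004,-0.012,0.92,0,0,0]
  ]
}}

```text
time: 10.42
tool_pos: [0.6058, 0.1852, 0.0891]
tool_rot: [3.141, -0.002, 0.193]
contact_force: [-0.0, 0.3, -3.3]
opening: 0.0096
grip_force: 50.0
```

Run:
```python
from h import *
go(.6049,.1843,.0775,.1929)
d=snap('wrist','w4')
cv2.imwrite('pics/w4x.png',cv2.resize(d['image'][:300,80:480,::-1],None,fx=2,fy=2,interpolation=cv2.INTER_CUBIC))
```

```text
at [0.6058 0.1852 0.0891] [ 3.1415e+00 -2.5000e-03  1.9320e-01] need [-0.011  0.007  0.116] [ 0.     -0.0008  0.0001] F [-0.   0.3 -3.3]
```

View pics/w4x.png

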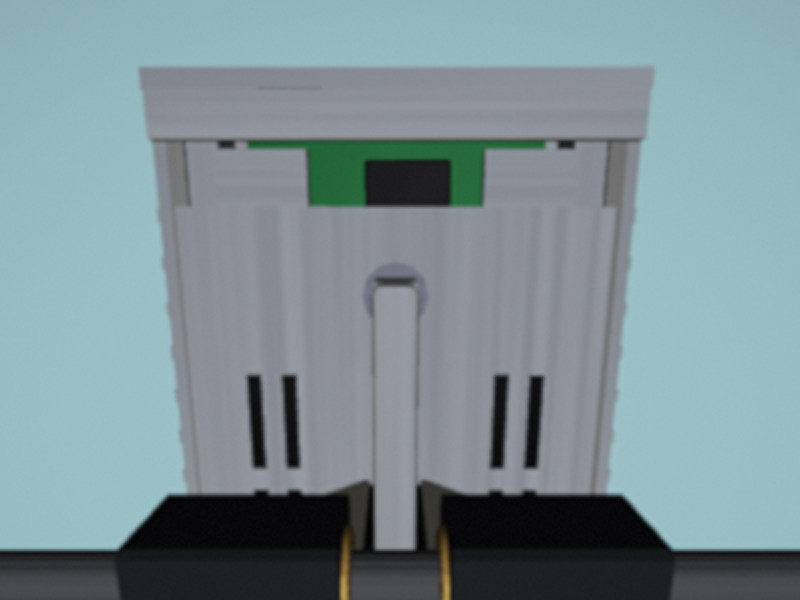

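The crop shows the cover centred between the walls (edges at columns 178 and 617). Its tongue tips (row about 148) are still 2–3 mm behind the lip's edge (row 139). I back off slightly and lower it.

Request:
{"method": "move_arm", "body": {
  "motion": [
    [-0.02,0.003,0,0,0.0008,0],
    [-0.02,0.003,0.03,0,0.0008,0],
    [-0.02,0.003,0.06,0,0.0008,0],
    [-0.02,0.003,0.08,0,0.0008,0],
    [-0.02,0.003,0.09,0,0.0008,0],
    [-0.02,0.003,0.09,0,0.0008,0]
  ]
}}

```text
time: 11.22
tool_pos: [0.6031, 0.1846, 0.0785]
tool_rot: [3.142, -0.002, 0.194]
contact_force: [-0.8, 0.2, -4.1]
opening: 0.0095
grip_force: 50.0
```

Request:
{"method": "move_arm", "body": {
  "motion": [
    [0,0,0.01,0,0,0],
    [0,0,0.02,0,0,0],
    [0,0,0.02,0,0,0]
  ]
}}

```text
time: 11.6
tool_pos: [0.6033, 0.1846, 0.0777]
tool_rot: [3.141, -0.004, 0.194]
contact_force: [-2.2, -0.6, 4.0]
opening: 0.0097
grip_force: 50.0
```

Request:
{"method": "move_arm", "body": {
  "motion": [
    [0.02,0,-0.004,0,0,0],
    [0.05,0,-0.004,0,0,0],
    [0.08,0,-0.004,0,0,0],
    [0.11,0,-0.004,0,0,0],
    [0.13,0,-0.004,0,0,0],
    [0.13,0,-0.004,0,0,0]
  ]
}}

```text
time: 12.35
tool_pos: [0.6158, 0.1871, 0.0777]
tool_rot: [3.142, -0.002, 0.194]
contact_force: [-3.9, -1.1, 5.5]
opening: 0.0092
grip_force: 50.0
```

Run:
```python
from h import *
s=robot.observe();go(.6225,.1877,.0777,.1929);print(s['contact_force'],s['torque'])
```

```text
at [0.6158 0.1871 0.0777] [ 3.1415e+00 -2.4000e-03  1.9360e-01] need [0.067 0.007 0.   ] [ 0.     -0.0008  0.0002] F [-3.9 -1.1  5.5]
[-3.89483497 -1.06783919  5.48639728] [-0.04774086  0.76301261  0.05382478]
```

Request:
{"method": "move_arm", "body": {
  "motion": [
    [0.02,0,0,0,0,0],
    [0.03,0,0,0,0,0],
    [0.04,0,0,0,0,0],
    [0.05,0,0,0,0,0],
    [0.05,0,0,0,0,0]
  ]
}}

```text
time: 12.98
tool_pos: [0.6205, 0.1881, 0.0777]
tool_rot: [3.142, -0.002, 0.194]
contact_force: [-4.3, -1.2, 5.6]
opening: 0.0095
grip_force: 50.0
```

Request:
{"method": "move_arm", "body": {
  "motion": [
    [0.01,0,0,0,0,0],
    [0.02,0,0,0,0,0],
    [0.02,0,0,0,0,0]
  ]
}}

```text
time: 13.35
tool_pos: [0.6208, 0.1881, 0.0777]
tool_rot: [3.141, 0.002, 0.194]
contact_force: [-11.1, -1.8, 9.5]
opening: 0.0096
grip_force: 50.0
```

Request:
{"method": "move_arm", "body": {
  "motion": [
    [0,0,0,0,0,0],
    [0,0,0,0,0,0],
    [0,0,0,0,0,0],
    [0,0,0,0,0,0]
  ],
  "fingers": 0.2
}}

```text
time: 13.85
tool_pos: [0.6229, 0.1884, 0.077]
tool_rot: [3.141, -0.003, 0.194]
contact_force: [-0.5, 0.6, 0.8]
opening: 0.0448
grip_force: 0.0
```

Request:
{"method": "move_arm", "body": {
  "motion": [
    [0,0,-0.2,0,0,0],
    [-0.1,0,-0.6,0,0,0],
    [-0.3,0,-1.0,0,0,0],
    [-0.5,0,-1.0,0,0,0],
    [-0.5,0,-1.0,0,0,0],
    [-0.5,0,-1.0,0,0,0]
  ]
}}

```text
time: 14.6
tool_pos: [0.5738, 0.1788, 0.1767]
tool_rot: [3.142, -0.002, 0.194]
contact_force: [-0.2, 0.2, -0.2]
opening: 0.055
grip_force: 0.0
```

Run:
```python
from h import *
d=snap('wrist','w5');s=robot.observe();P=cloud(d)
c=np.array([618.4,185.5]);th=np.radians(11.05);e=np.array([np.cos(th),np.sin(th)]);n=np.array([-e[1],e[0]])
q=P.reshape(-1,3)*1000;X=(q[:,:2]-c)@e;Y=(q[:,:2]-c)@n;Z=q[:,2]
m=(abs(Y)<57)&(abs(X)<105)&(Z>82)&(Z<125)
for nm,m in [('handle',(abs(Y)<25)&(X>-20)&(X<90)&(Z>97)&(Z<112)),('wing',(abs(Y)<40)&(X>-130)&(X<-40)&(Z>112)&(Z<130))]:
    print(nm,m.sum(),cv2.minAreaRect(np.c_[X[m],Y[m]].astype(np.float32)),np.median(Z[m]))
m=(abs(Y)<50)&(abs(Y)>15)&(X>-70)&(X<70)&(Z>60)&(Z<75)
print('plane',np.linalg.lstsq(np.c_[X[m],Y[m],np.ones(m.sum())],Z[m],rcond=None)[0])
print(s['tool_pos'],s['tool_rot'])
cv2.imwrite('pics/w5x.png',cv2.resize(d['image'][:300,80:480,::-1],None,fx=2,fy=2,interpolation=cv2.INTER_CUBIC))
```

```text
handle 1533 ((28.005630493164062, 0.59161376953125), (9.70798397064209, 78.88463592529297), 89.671630859375) 104.67652112717887
wing 479 ((-71.34228515625, 1.128709077835083), (9.426619529724121, 29.37457275390625), 89.94115447998047) 120.47106676445054
plane [-8.71920228e-04 -5.90467300e-04  6.69440231e+01]
[0.57385977 0.17877563 0.17640066] [ 3.14148647e+00 -2.01152743e-03  1.93452601e-01]
```

View pics/w5x.png

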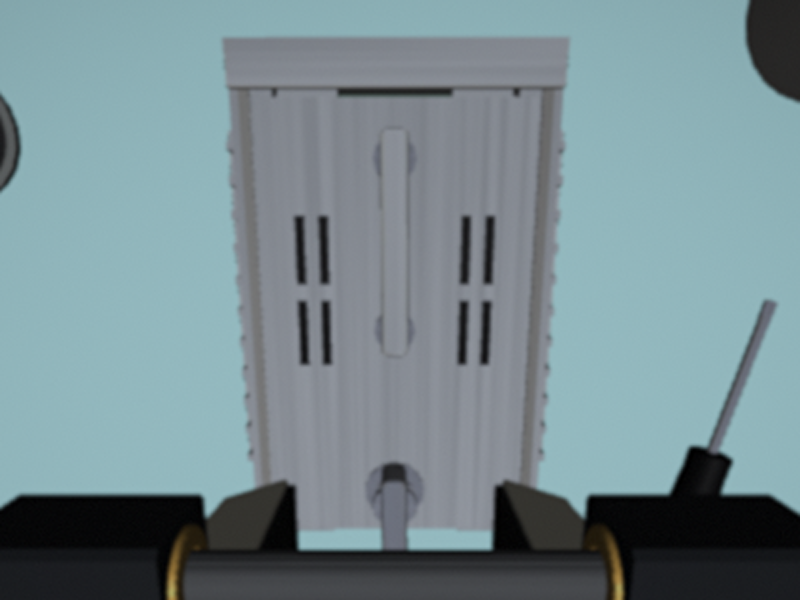

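The crop shows the cover flat and home: plate front edge at row 92, just behind the lip's edge at row 88. The wing is partly hidden by the gripper at (395,510). A second view turned 90° will show the hand-eye offset along the blade.

Request:
{"method": "move_arm", "body": {
  "motion": [
    [0.05,0.3,0,0,0,-0.055],
    [0.05,0.62,0,0,0,-0.11],
    [0.05,0.62,0,0,0,-0.165],
    [0.05,0.62,0,0,0,-0.22],
    [0.05,0.62,0,0,0,-0.275],
    [0.05,0.62,0,0,0,-0.33],
    [0.05,0.62,0,0,0,-0.385],
    [0.05,0.62,0,0,0,-0.44],
    [0.05,0.62,0,0,0,-0.495],
    [0.05,0.62,0,0,0,-0.5],
    [0.05,0.62,0,0,0,-0.5],
    [0.05,0.62,0,0,0,-0.5]
  ]
}}

```text
time: 16.15
tool_pos: [0.5903, 0.1189, 0.1768]
tool_rot: [3.139, 0.0, 1.762]
contact_force: [0.4, 0.4, 0.3]
opening: 0.0553
grip_force: 0.0
```

Run:
```python
from h import *
d=snap('wrist','w6');s=robot.observe();P=cloud(d)
c=np.array([618.4,185.5]);th=np.radians(11.05);e=np.array([np.cos(th),np.sin(th)]);n=np.array([-e[1],e[0]])
q=P.reshape(-1,3)*1000;X=(q[:,:2]-c)@e;Y=(q[:,:2]-c)@n;Z=q[:,2]
for nm,m in [('handle',(abs(Y)<25)&(X>-20)&(X<90)&(Z>97)&(Z<112)),('wing',(abs(Y)<40)&(X>-130)&(X<-40)&(Z>112)&(Z<130))]:
    print(nm,m.sum(),cv2.minAreaRect(np.c_[X[m],Y[m]].astype(np.float32)),np.median(Z[m]))
m=(abs(Y)<50)&(abs(Y)>15)&(X>-90)&(X<70)&(Z>60)&(Z<75)
print('plane',np.linalg.lstsq(np.c_[X[m],Y[m],np.ones(m.sum())],Z[m],rcond=None)[0])
print(s['tool_pos'],s['tool_rot'])
```

```text
handle 1503 ((28.251914978027344, 0.7178373336791992), (9.54544734954834, 79.86089324951172), 89.83319091796875) 104.51965054119827
wing 1047 ((-81.13109588623047, 0.8730373382568359), (49.11507797241211, 10.050838470458984), 0.9384157061576843) 120.38680306677236
plane [-8.61707389e-04 -3.17670887e-04  6.68225948e+01]
[0.59027344 0.11887442 0.17691196] [3.13920881e+00 5.00878278e-05 1.76280215e+00]
```

Request:
{"method": "move_arm", "body": {
  "motion": [
    [0.3,-0.2,0,0,0,0.055],
    [0.61,-0.415,0,0,0,0.11],
    [0.61,-0.415,0,0,0,0.165],
    [0.61,-0.415,0,0,0,0.22],
    [0.61,-0.415,0,0,0,0.275],
    [0.61,-0.415,0,0,0,0.33],
    [0.61,-0.415,0,0,0,0.385],
    [0.61,-0.415,0,0,0,0.44],
    [0.61,-0.415,0,0,0,0.495],
    [0.61,-0.415,0,0,0,0.499],
    [0.61,-0.415,0,0,0,0.499],
    [0.61,-0.415,0,0,0,0.499]
  ]
}}

```text
time: 17.7
tool_pos: [0.5378, 0.1708, 0.1769]
tool_rot: [3.142, -0.003, 0.198]
contact_force: [0.6, 0.0, 0.6]
opening: 0.0552
grip_force: 0.0
```

```bash
python3 -c "
from h import *
go(.53805,.17067,.089,.195)"
```

```text
at [0.5378 0.1708 0.1769] [ 3.1415e+00 -2.5000e-03  1.9840e-01] need [0.    0.001 0.879] [ 0.     -0.0008  0.0011] F [0.6 0.  0.6]
```

Request:
{"method": "move_arm", "body": {
  "motion": [
    [0,0,0.4,0,0,0],
    [0,0,0.75,0,0,0],
    [0,0,0.88,0,0,0],
    [0,0,0.88,0,0,0],
    [0,0,0.88,0,0,0]
  ]
}}

```text
time: 18.32
tool_pos: [0.539, 0.171, 0.0903]
tool_rot: [3.141, -0.005, 0.197]
contact_force: [0.4, 0.2, 0.3]
opening: 0.0554
grip_force: 0.0
```

Request:
{"method": "move_arm", "body": {
  "motion": [
    [0,0,0,0,0,0],
    [0,0,0,0,0,0],
    [0,0,0,0,0,0],
    [0,0,0,0,0,0],
    [0,0,0,0,0,0],
    [0,0,0,0,0,0],
    [0,0,0,0,0,0]
  ],
  "fingers": -1,
  "newtons": 30
}}

```text
time: 19.2
tool_pos: [0.5379, 0.1709, 0.0889]
tool_rot: [-3.142, -0.002, 0.197]
contact_force: [-1.3, 0.9, 0.9]
opening: 0.0101
grip_force: 30.0
```

```bash
python3 -c "
from h import *
go(.53805,.17067,.089,.195);print(robot.observe()['torque'],robot.observe()['grip_force'],robot.observe()['opening'])"
```

```text
at [0.5379 0.1709 0.0889] [-3.1416e+00 -2.4000e-03  1.9670e-01] need [ 0.001  0.002 -0.001] [-0.     -0.0008  0.0005] F [-1.3  0.9  0.9]
[ 0.11369075  0.12305542 -0.02829695] 30.00004591885954 0.010064861660637216
```

Request:
{"method": "move_arm", "body": {
  "motion": [
    [0,0,0,0,0,-0.05],
    [0,0,0,0,0,-0.1],
    [0,0,0,0,0,-0.15],
    [0,0,0,0,0,-0.2],
    [0,0,0,0,0,-0.25],
    [0,0,0,0,0,-0.3],
    [0,0,0,0,0,-0.35],
    [0,0,0,0,0,-0.4],
    [0,0,0,0,0,-0.434],
    [0,0,0,0,0,-0.434],
    [0,0,0,0,0,-0.434]
  ]
}}

```text
time: 20.58
tool_pos: [0.5376, 0.1711, 0.0889]
tool_rot: [3.14, -0.001, 1.558]
contact_force: [-2.2, 3.2, 2.3]
opening: 0.0095
grip_force: 30.0
```

```bash
python3 -c "
from h import *
go(.5379,.1709,.073,1.562);print(robot.observe()['torque'])"
```

```text
at [0.5376 0.1711 0.0889] [ 3.1398e+00 -8.0000e-04  1.5581e+00] need [-0.002  0.003  0.159] [ 0.0006 -0.0003 -0.0012] F [-2.2  3.2  2.3]
[ 0.49151154  0.39417912 -0.00477016]
```

Request:
{"method": "move_arm", "body": {
  "motion": [
    [0,0,0.02,0,0,0],
    [0,0,0.04,0,0,0],
    [0,0,0.06,0,0,0],
    [0,0,0.06,0,0,0]
  ]
}}

```text
time: 21.08
tool_pos: [0.5377, 0.1711, 0.0829]
tool_rot: [3.14, -0.001, 1.56]
contact_force: [-3.3, 3.2, 4.5]
opening: 0.0094
grip_force: 30.0
```

Request:
{"method": "move_arm", "body": {
  "motion": [
    [0,0,0.03,0,0,0],
    [0,0,0.06,0,0,0],
    [0,0,0.09,0,0,0],
    [0,0,0.11,0,0,0],
    [0,0,0.11,0,0,0],
    [0,0,0.11,0,0,0]
  ]
}}

```text
time: 21.82
tool_pos: [0.5377, 0.1711, 0.0724]
tool_rot: [3.139, -0.001, 1.56]
contact_force: [-4.9, 3.7, 8.4]
opening: 0.0099
grip_force: 30.0
```

Request:
{"method": "move_arm", "body": {
  "motion": [
    [0,0,0.006,0,0,0],
    [0,0,0.012,0,0,0],
    [0,0,0.012,0,0,0]
  ]
}}

```text
time: 22.2
tool_pos: [0.5377, 0.1711, 0.0713]
tool_rot: [3.139, -0.001, 1.56]
contact_force: [-5.8, 3.5, 9.4]
opening: 0.0096
grip_force: 30.0
```

Now the quarter turn clockwise, a first part with a check.

Request:
{"method": "move_arm", "body": {
  "motion": [
    [0,0,0,0,0,0.04],
    [0,0,0,0,0,0.08],
    [0,0,0,0,0,0.12],
    [0,0,0,0,0,0.16],
    [0,0,0,0,0,0.2],
    [0,0,0,0,0,0.2]
  ]
}}

```text
time: 22.95
tool_pos: [0.5379, 0.171, 0.0714]
tool_rot: [3.14, -0.002, 0.93]
contact_force: [-5.1, 2.1, 8.8]
opening: 0.0103
grip_force: 30.0
```

```bash
python3 -c "
from h import *
go(.5379,.1709,.073,0);print(robot.observe()['torque'])"
```

```text
at [0.5379 0.171  0.0714] [ 3.1399e+00 -2.1000e-03  9.3000e-01] need [-0.001  0.001 -0.016] [ 2.00e-04 -9.00e-04  2.96e-01] F [-5.1  2.1  8.8]
[0.53342352 0.92543655 0.03128838]
```

Request:
{"method": "move_arm", "body": {
  "motion": [
    [0,0,0,0,0,0.05],
    [0,0,0,0,0,0.1],
    [0,0,0,0,0,0.15],
    [0,0,0,0,0,0.2],
    [0,0,0,0,0,0.25],
    [0,0,0,0,0,0.285],
    [0,0,0,0,0,0.285],
    [0,0,0,0,0,0.285]
  ]
}}

```text
time: 23.95
tool_pos: [0.538, 0.1707, 0.0714]
tool_rot: [-3.141, -0.003, 0.036]
contact_force: [-4.3, 1.9, 9.2]
opening: 0.0096
grip_force: 30.0
```

```bash
python3 -c "
from h import *
go(.5379,.1709,.073,0);print(robot.observe()['torque'])"
```

```text
at [0.538  0.1707 0.0714] [-3.1414e+00 -2.9000e-03  3.6000e-02] need [-0.001 -0.002 -0.016] [-0.0001 -0.0009  0.0115] F [-4.3  1.9  9.2]
[0.35394488 0.9585326  0.05892971]
```

Request:
{"method": "move_arm", "body": {
  "motion": [
    [0,0,0,0,0,0.008],
    [0,0,0,0,0,0.016],
    [0,0,0,0,0,0.016]
  ]
}}

```text
time: 24.32
tool_pos: [0.5381, 0.1707, 0.0714]
tool_rot: [-3.141, -0.003, -0.015]
contact_force: [-5.0, 2.1, 8.3]
opening: 0.0099
grip_force: 30.0
```

```bash
python3 -c "
from h import *
go(.5379,.1709,.073,0);print(robot.observe()['torque'])"
```

```text
at [0.5381 0.1707 0.0714] [-3.1413e+00 -2.9000e-03 -1.4500e-02] need [-0.002 -0.002 -0.016] [-0.0001 -0.0009 -0.0046] F [-5.   2.1  8.3]
[0.36504667 0.80440219 0.02068098]
```

Request:
{"method": "move_arm", "body": {
  "motion": [
    [0,0,0,0,0,0.01],
    [0,0,0,0,0,0.02],
    [0,0,0,0,0,0.02]
  ]
}}

```text
time: 24.7
tool_pos: [0.5381, 0.1707, 0.0714]
tool_rot: [-3.141, -0.003, -0.077]
contact_force: [-5.3, 1.9, 8.7]
opening: 0.01
grip_force: 30.0
```

```bash
python3 -c "
from h import *
go(.5379,.1709,.073,0);print(robot.observe()['torque'])"
```

```text
at [0.5381 0.1707 0.0714] [-3.1412e+00 -2.9000e-03 -7.7500e-02] need [-0.002 -0.002 -0.016] [-0.0001 -0.0009 -0.0247] F [-5.3  1.9  8.7]
[ 0.38280621  0.88459869 -0.05535164]
```

Request:
{"method": "move_arm", "body": {
  "motion": [
    [0,0,0,0,0,-0.012],
    [0,0,-0.02,0,0,-0.012],
    [0,0,-0.04,0,0,-0.012],
    [0,0,-0.055,0,0,-0.012],
    [0,0,-0.055,0,0,-0.012]
  ]
}}

```text
time: 25.32
tool_pos: [0.538, 0.1707, 0.0768]
tool_rot: [-3.141, -0.003, -0.039]
contact_force: [-4.3, 1.4, 7.1]
opening: 0.0098
grip_force: 30.0
```

Request:
{"method": "move_arm", "body": {
  "motion": [
    [0,0,-0.008,0,0,0],
    [0,0,-0.015,0,0,0],
    [0,0,-0.015,0,0,0]
  ]
}}

```text
time: 25.7
tool_pos: [0.5379, 0.1707, 0.0772]
tool_rot: [-3.141, -0.002, -0.039]
contact_force: [-1.4, 2.6, -2.3]
opening: 0.0099
grip_force: 30.0
```

The pull up meets the notch at about 11.7 mm pressed: locked. Releasing.

Request:
{"method": "move_arm", "body": {
  "motion": [
    [0,0,0.01,0,0,0],
    [0,0,0.01,0,0,0],
    [0,0,0.01,0,0,0],
    [0,0,0.01,0,0,0]
  ],
  "fingers": 0.2
}}

```text
time: 26.2
tool_pos: [0.5382, 0.1707, 0.0768]
tool_rot: [-3.141, -0.003, -0.039]
contact_force: [-0.9, -0.1, -0.4]
opening: 0.0449
grip_force: 0.0
```

Request:
{"method": "move_arm", "body": {
  "motion": [
    [0,0,-0.2,0,0,0],
    [0,0,-0.6,0,0,0],
    [0,0,-1,0,0,0],
    [-0.6,0,-1,0,0,0],
    [-1,0,-1,0,0,0],
    [-1,0,-1,0,0,0],
    [-1,0,-1,0,0,0]
  ]
}}

```text
time: 27.08
tool_pos: [0.4388, 0.1747, 0.177]
tool_rot: [-3.141, -0.004, -0.039]
contact_force: [0.5, -0.1, -1.0]
opening: 0.0548
grip_force: 0.0
```

Run:
```python
from h import *
d=snap('wrist','w7');s=robot.observe();P=cloud(d)
c=np.array([618.4,185.5]);th=np.radians(11.05);e=np.array([np.cos(th),np.sin(th)]);n=np.array([-e[1],e[0]])
q=P.reshape(-1,3)*1000;X=(q[:,:2]-c)@e;Y=(q[:,:2]-c)@n;Z=q[:,2]
for nm,m in [('handle',(abs(Y)<25)&(X>-20)&(X<90)&(Z>97)&(Z<112)),('wing',(abs(Y)<40)&(X>-130)&(X<-40)&(Z>100)&(Z<125))]:
    print(nm,m.sum(),cv2.minAreaRect(np.c_[X[m],Y[m]].astype(np.float32)),np.median(Z[m]))
m=(abs(Y)<50)&(abs(Y)>15)&(X>-90)&(X<70)&(Z>60)&(Z<75)
print('plane',np.linalg.lstsq(np.c_[X[m],Y[m],np.ones(m.sum())],Z[m],rcond=None)[0])
print(s['tool_pos'],s['tool_rot'],s['contact_force'])
```

```text
handle 0 ((0.0, 0.0), (0.0, 0.0), 0.0) nan
wing 1050 ((-82.19026947021484, -0.3828592300415039), (9.682677268981934, 49.11775588989258), 76.36640930175781) 108.63458298921975
plane [-5.19786194e-04 -2.68855377e-04  6.67504082e+01]
[0.43903914 0.17468932 0.1767508 ] [-3.14083903 -0.00390529 -0.03914227] [0.55311447 0.99584894 0.63339224]
  return _methods._mean(a, axis=axis, dtype=dtype,
  ret = ret.dtype.type(ret / rcount)
```

View pics/w7.png

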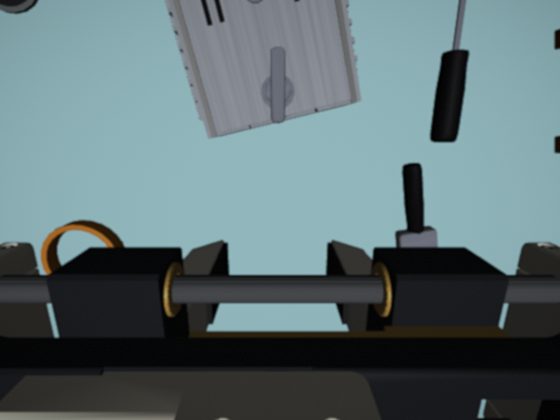

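The picture shows the wing at (278,85), turned to its locked direction. Its top has dropped 11.8 mm, the stud sits at x = -82 mm in the housing, the cover is flat and the gripper is clear.

```bash
python3 -c "
from h import *
print(robot.hand_in())"
```

```text
the job is handed in; nothing more can be done
None
```

The cover is home under the lip and the stud is locked at about 11.8 mm pressed in; I handed the job in at about 27 s of robot time, and the hand-in returned no verdict.

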